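Slide a loaded tray into the spray station and give it a pump of disinfectant

ROBOT

A 6-joint arm with a two-finger parallel gripper is mounted at the origin on the work surface; the furniture and walls round the work are solid. World frame = base frame: x ahead of the robot, y to its left, z up, the work surface at z = 0. Lengths are in mm, angles in rad, forces in N, time in s.
With the tool pointing down it reaches from about 275 to 775 mm from the base axis. Payload 14.6 kg.
Tool frame: the origin (TCP) lies on the centre line of the jaws, within the pads' length; the fingertips stand 11 mm ahead of it and the grasp point (between the pads) lies 8 mm behind it (r.tips_ahead is the distance from the TCP to the fingertips, in mm); x points along the fingers, y is the direction in which the jaws open and shut, and the axes are right-handed (so a half turn about x gives the same grasp; the last joint's range is limited). The gripper opens to 85 mm and grips with 20 to 120 N. Pads are 22 mm wide; open, the fingers measure 114 mm over their backs; the gripper's body (76 mm by 85 mm) begins 54 mm behind the grasp point. The pads swing forward as they close: fully open they stand 13 mm farther back than shut.
Start: joints at [1.179, 0.263, -0.048, 1.259, 0, 1.415], TCP at [123.166, 510.351, 242.278] pointing down, gripper open.
Joint ranges: [-2.65, 2.65], [-0.89, 1.7], [-1.18, 1.37], [-2.13, 2.11], [-1.35, 1.29], [-3.14, 3.14]. Speed limits (rad/s): [1.89, 1.89, 2.57, 2.79, 3.14, 3.14].

INTERFACE

Orientations are given as a unit quaternion [w, x, y, z].
In Python, from station import r, imaging gives the robot as it stands.
- The arm moves only by the tool servo_tool, never from a script. Its argument "commands" is a list of rows, each an object with "offset": the shift along the world's x, y, z in cm, a list of three; "rot": the turn, a rotation vector about the world's x, y, z in degrees, a list of three; "hand": the opening, from 0 (shut) to 1 (fully open). In form: [{"offset": [tx, ty, tz], "rot": [ax, ay, az], "hand": hand}, ...]. A call has exactly 5 rows; each row shifts and turns the commanded pose from where the row before left it; what a row does not reach is not made up. A row lasts 1/12 s, in which the tool goes at most 41.7 mm and 7.16 degrees, less where a joint would pass 70% of its speed; a pose out of reach is approached as far as the arm can. A call is refused whole if a number of a shift passes 4.17 or a number of a turn 7.16, either way. A call with a gripper value outside its range is refused whole. The fingers move at their own pace and stop on an object; "squeeze" is the grip in N (left out, the last holds). Time passes only in rows, so rows that do not move let the fingers close, or fill a call up. It gives the time, the measured TCP pose, the force and the opening at its end, in the units of the state.
- r.get_state(): the state, without advancing time (a new reading comes with each control period).
- imaging.snapshot(name): name is "side" or "top"; returns a dict with "frame" (480x640x3 uint8, blue, green, red), "mtx" (3x3 intrinsics, pixels), "dist_coeffs" ([k1, k2, p1, p2, k3] as OpenCV has them; the pictures are not rectified), "extrinsics" (4x4, takes a point from world to camera coordinates). Camera axes: x right, y down, z forward; pixel columns grow to the right and rows downward; lengths in mm; the calibration is good to about 2 mm. A picture is of the moment at which its call begins. There is no depth.
- r.sign_off(): hands the job in, once; it reports no verdict.
The state is a dict: "clock": time; "q": joint angles; "dq": joint speeds; "tau": joint torques, N m; "position": TCP position; "ee_rot": TCP orientation; "wrist_force": force on the tool from outside, world axes, zero at the start; "ft_torque": the same for the moment, N m; "gripper_width": finger opening in mm.
Only numpy, scipy, OpenCV 4.12 (cv2) and the standard library are available. Lean on these libraries where they do the work, as an engineer would, in place of code of your own. Each camera call takes 0.05 s, during which the arm holds its last target. There are 200 camera calls.

TASK

Slide the steel tray, with the closed culture dish riding on it, all the way into the bay of the spray station until it meets the back stop. Only then press the pump cap of the station's bottle right down and let it spring back up, leaving the tray fully home with its dish. Keep the tray level and do not shift the big wash bottle or the specimen jar standing beside the work.

Things in the scene. Friction and masses are not known exactly. Their poses are not given: they have to be found in the camera images.
- tray: Shallow steel tray, 110 mm wide (its x) by 124 mm long (its y), rim 12 mm high, lying on the desk, about 0.4 kg, with an upright fin handle beyond its +y end. Origin: centre of the underside; z up. Its -y end goes into the bay first.
- tray_handle (a point): Grip point in the tray's fin handle, 94 mm from the tray centre along tray +y and 34 mm above the tray's underside. The fin is 14 mm thick (tray x), 46 mm long (tray y, 64 to 110 mm from the tray centre) and its top is 48 mm above the underside; grip it from above across its thickness.
- dish: Closed round culture dish, 92 mm diameter, 14 mm high, lying loose on the tray floor (4 mm above the tray's underside) inside the rim. Origin: centre of its underside.
- station: Aluminium spray station fixed to the desk: a tray bay at its origin (desk level, x and y as bay) with an upright white pump bottle (72 mm diameter) fixed on the far side of the bay, its axis 110 mm from the bay centre along station +x. The cap's spout reaches back over the bay, about 180 mm up.
- bay (a point): Where the tray's origin lies when home, at desk level; axes as the tray's when home. The tray slides in along -y on the desk between rails 114 mm apart (y -62 to 42 mm, 28 mm high; lips 22 to 26 mm above the desk overhang its rim by 5 mm a side, so it cannot be lowered in). A mouth flares outward from y 42 to 61 mm. The stop's face is at y -62 mm.
- pump_top (a point): Centre of the flat top of the bottle's round pump cap, 44 mm diameter, 198 mm above the desk when up. It is pressed straight down; a spout 4.5 mm in radius leaves it toward station -x, with its top 5 mm below the cap's top, out to 80 mm.
- pump (a joint): How far the sprung pump cap is pressed down: 0 up at rest, 0.014 m fully down. The spring takes about 3 N to start and 10 N fully down, and returns the cap.
- wash_bottle: Bystander, not needed: white bottle with brown screw cap (no pump), 84 mm diameter, 180 mm high. Origin: centre of its underside.
- specimen_jar: Bystander, not needed: clear jar with a screw lid, 63 mm diameter, 66 mm high. Origin: centre of its underside.

How it is judged (in metres and radians):
On the way, in this order (a step that is already met when the one before it is completed fails the run):
1. the tray is fully home against the stop with its dish on it (y of tray in the frame of bay between -0.006 and 0.005 m and x of tray in the frame of bay between -0.006 and 0.006 m and angle between the y axis of tray and the y axis of bay, either way round below 0.08 rad and z of tray in the frame of bay below 0.006 m and horizontal distance between dish and tray below 0.022 m and z of dish in the frame of tray below 0.01 m and angle between dish's own z axis and vertical below 0.1 rad), for 0.2 s.
2. the pump cap is pressed right down (10 mm or more of 14) with the tray home (value of joint pump above 0.01 m and y of tray in the frame of bay between -0.006 and 0.005 m and x of tray in the frame of bay between -0.006 and 0.006 m and angle between the y axis of tray and the y axis of bay, either way round below 0.08 rad and z of tray in the frame of bay below 0.006 m), for 0.06 s.
At the end, for the whole second after the job is handed in: The tray rests in the bay within 5 mm of its home position against the stop (6 mm sideways, 0.08 rad), flat on the desk, the dish lies flat in it, and the pump cap is back up (within 3 mm) (all of step 1 and value of joint pump below 0.003 m and linear speed of each of tray, dish below 0.02 m/s); the robot touches nothing.
It fails at once if the pump cap is pressed (more than 5 mm) before the tray is home (value of joint pump above 0.005 m and not (y of tray in the frame of bay between -0.006 and 0.005 m and x of tray in the frame of bay between -0.006 and 0.006 m and angle between the y axis of tray and the y axis of bay, either way round below 0.08 rad and z of tray in the frame of bay below 0.006 m)).
It fails at once if the tray is tipped (more than 0.3 rad) or the dish comes off it (angle between tray's own z axis and vertical above 0.3 rad or horizontal distance between dish and tray above 0.04 m).
It fails at once if a bystander is shifted by more than 30 mm or knocked over (distance of any of wash_bottle, specimen_jar from where it was at the start of the episode above 0.03 m or angle between any of wash_bottle, specimen_jar's own z axis and vertical above 0.4 rad).
It also fails if it takes over 45 s, if anything falls off the work surface, if the arm or the gripper's body presses on something with over 40 N, if the wrist force passes 120 N, or if a joint passes its speed limit or range.

## Working session

There is one attempt and no reset: what is moved stays moved. The work goes in short steps, Python scripts to look and compute and a tool call to move; the robot and the scene stay as the last step left them, time stands still between calls to the robot, and variables do not carry over. Pictures are saved under pics/ and viewed, about 8 in all and at most 12, crops included, and the job is handed in when it is done.

Besides the shell and the picture viewer there is one more tool, called after "Call:" as name(argument=value, ...) on one line, values as JSON. servo_tool: Moves the arm, as the interface text tells. Its arguments: {"type":"object","properties":{"commands":{"type":"array"},"squeeze":{"type":"number"}},"required":["commands"]}

```bash
ls; mkdir -p pics
python3 - <<'E'
from station import r, imaging
import cv2,pickle
for n in("top","side"):
    s=imaging.snapshot(n);cv2.imwrite(f"pics/{n}0.png",s["frame"]);pickle.dump(s,open(f"{n}0.pkl","wb"))
    print(n,s["mtx"].tolist(),s["dist_coeffs"],s["extrinsics"].round(3).tolist())
st=r.get_state();print(st["clock"],st["position"],st["ee_rot"],st["wrist_force"],st["gripper_width"],r.tips_ahead)
E
```

```text
pics
top [[502.7550408570024, 0.0, 309.6041569363916], [0.0, 502.7550408570024, 241.8434384232342], [0.0, 0.0, 1.0]] [-0.1115385  0.         0.         0.         0.       ] [[-0.015, -1.0, 0.022, -19.727], [-0.981, 0.011, -0.196, 491.181], [0.196, -0.024, -0.98, 926.23], [0.0, 0.0, 0.0, 1.0]]
side [[609.0247799815603, 0.0, 323.6983325279098], [0.0, 609.0247799815603, 241.61928497673753], [0.0, 0.0, 1.0]] [0.05461787 0.         0.         0.         0.        ] [[0.457, -0.889, 0.001, -217.504], [-0.645, -0.333, -0.688, 409.581], [0.612, 0.314, -0.726, 1088.215], [0.0, 0.0, 0.0, 1.0]]
0.1 [123.06607845 510.12904449 241.8674702 ] [ 0.70205327  0.0832029   0.7022579  -0.08385894] [-0.70400583  0.29676184 -0.0935936 ] 85.59357362452707 11.0
```

View pics/top0.png

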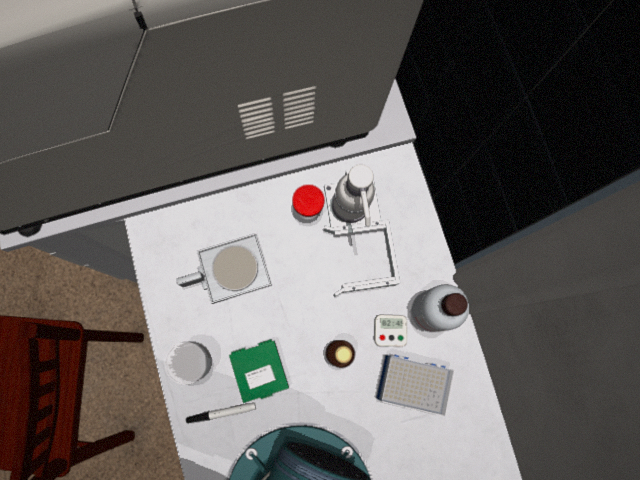

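View pics/side0.png

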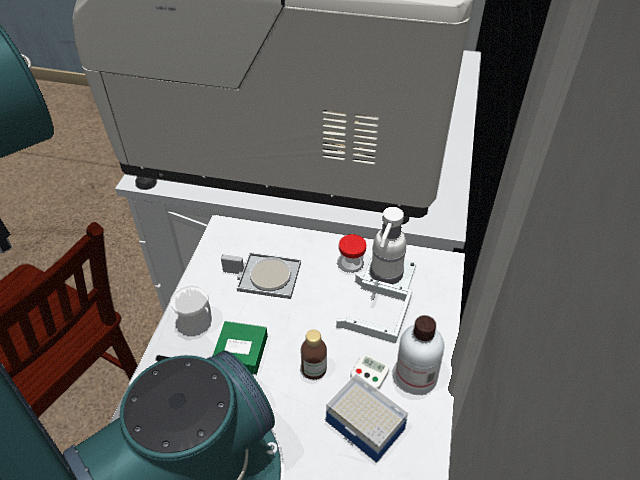

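The top view shows the tray with corners at about (199,249), (257,234), (271,288) and (212,304), and its fin near (190,280). The bay opens to the left, with the stop near (393,255), and the pump cap is at (360,178). The jar lid is at (308,200) and the wash bottle at (440,307). The side view agrees. Next I'll take zoomed crops of both.

```bash
cat > h.py <<'E'
import cv2,pickle,numpy as np
def load(n): return pickle.load(open(n+".pkl","rb"))
def ray(s,p):
    u=cv2.undistortPoints(np.array([[p]],float),s["mtx"],s["dist_coeffs"])[0,0]
    R=s["extrinsics"][:3,:3];t=s["extrinsics"][:3,3]
    return -R.T@t, R.T@np.array([u[0],u[1],1.])
def onz(s,p,z):
    c,d=ray(s,p); return c+d*(z-c[2])/d[2]
def proj(s,P):
    e=s["extrinsics"];return cv2.projectPoints(np.array(P,float).reshape(-1,1,3),cv2.Rodrigues(e[:3,:3])[0],e[:3,3],s["mtx"],s["dist_coeffs"])[0][:,0]
def tri(s1,p1,s2,p2):
    c1,d1=ray(s1,p1);c2,d2=ray(s2,p2)
    x=np.linalg.lstsq(np.c_[d1,-d2],c2-c1,rcond=None)[0]
    a,b=c1+d1*x[0],c2+d2*x[1];return (a+b)/2,np.linalg.norm(a-b)
def crop(s,x,y,w,h,k,f):
    im=cv2.resize(s["frame"][y:y+h,x:x+w],None,fx=k,fy=k,interpolation=cv2.INTER_CUBIC)
    for i in range(0,w,20): cv2.putText(im,str(x+i),(int(i*k),9),0,.32,(0,0,255),1);cv2.line(im,(int(i*k),10),(int(i*k),16),(0,0,255),1)
    for j in range(0,h,20): cv2.putText(im,str(y+j),(0,int(j*k)+4),0,.32,(0,0,255),1);cv2.line(im,(22,int(j*k)),(28,int(j*k)),(0,0,255),1)
    cv2.imwrite(f,im)
E
python3 - <<'E'
from h import *
crop(load("top0"),170,155,240,160,3.33,"pics/tc.png")
crop(load("side0"),210,200,220,150,3.6,"pics/sc.png")
E
```

```text
(no output)
```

View pics/tc.png

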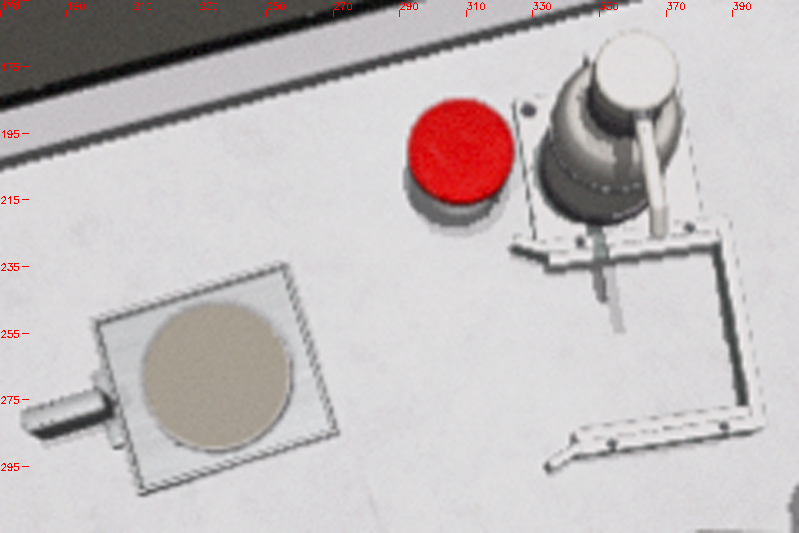

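View pics/sc.png

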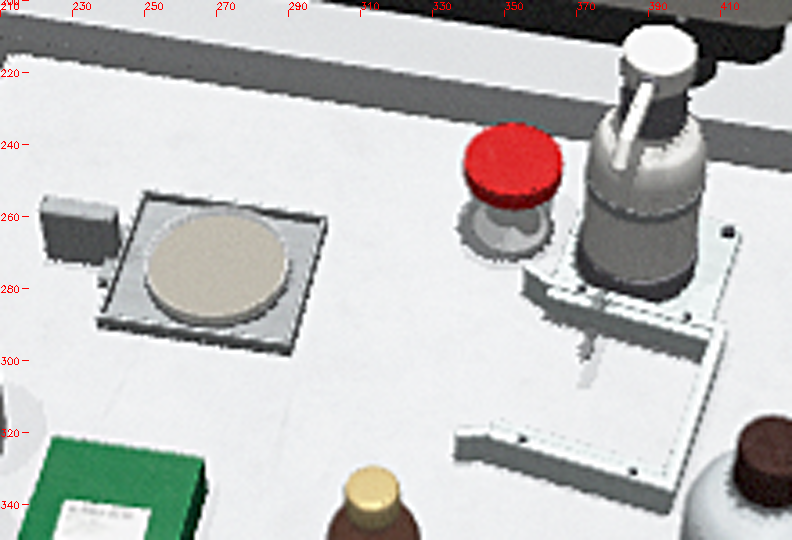

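```bash
cat > m.py <<'E'
from h import *
T=load("top0");S=load("side0")
t=lambda x,y:(170+(x-1.2)/3.33,155+(y-1.2)/3.33)
s=lambda x,y:(210+(x-1.3)/3.6,200+(y-1.3)/3.6)
for n,c in(("T",T),("S",S)): print(n,ray(c,(320,240))[0].round(0))
def pr(n,v): print(n,np.round(v,1))
tc=[(96,319),(287,264),(339,433),(141,493)]
P=[onz(T,t(*p),12) for p in tc];pr("tray top view",P);C=np.mean(P,0);pr("C",C)
sc=[(98,322),(147,192),(327,219),(292,353)]
Q=[onz(S,s(*p),12 if i not in(9,) else 0) for i,p in enumerate(sc)];pr("tray side",Q);pr("C",np.mean(Q,0))
for M in(P,): 
    pr("sides",[np.linalg.norm(M[i]-M[i-1]) for i in range(4)])
    for a,b in((1,0),(2,3)):
        d=M[a]-M[b];pr("tray dir -y angle",np.degrees(np.arctan2(d[1],d[0])))
pr("fin top T",[onz(T,t(*p),48) for p in((22,408),(105,388),(112,404),(36,428))])
pr("fin top S",[onz(S,s(*p),48) for p in((41,201),(119,207),(116,212+3),(40,210))])
pr("dish T",onz(T,t(217,374),18));pr("dish S",onz(S,s(217,265),18))
pr("pump T",onz(T,t(636,72),198));pr("pump S",onz(S,s(658,50),198));pr("tri",np.r_[tri(T,t(636,72),S,s(658,50))])
for n,p in dict(farin0=(550,253),farin1=(712,240),nearin0=(583,431),nearin1=(735,408),nearout0=(585,455),nearout1=(760,430),stopin0=(712,245),stopin1=(738,405),stopout0=(730,220),stopout1=(764,422)).items(): pr("T28 "+n,onz(T,t(*p),28))
for n,p in dict(nearout0=(490,434),nearout1=(671,489),nearin0=(505,424),nearin1=(668,475),farin0=(552,289),farin1=(703,335),stopout0=(722,328),stopin0=(703,338)).items(): pr("S28 "+n,onz(S,s(*p),28))
pr("jar",onz(T,t(461,150),66));pr("wash T",onz(T,(455,305),180));pr("wash S",onz(S,(425,325),180))
pr("bottle base S",onz(S,s(636,275),0))
E
python3 m.py
```

```text
T [ 300.   -2. 1005.]
S [-302. -398. 1072.]
tray top view [[483.1 196.5  12. ]
 [515.7  81.2  12. ]
 [412.6  49.8  12. ]
 [378.1 167.1  12. ]]
C [447.4 123.6  12. ]
tray side [[373.  164.8  12. ]
 [479.6 195.7  12. ]
 [512.7  79.7  12. ]
 [406.6  46.1  12. ]]
C [443.  121.6  12. ]
sides [109.  119.8 107.8 122.2]
tray dir -y angle -74.2
tray dir -y angle -73.6
fin top T [[424.7 230.9  48. ]
 [435.9 183.   48. ]
 [426.6 178.7  48. ]
 [413.1 222.4  48. ]]
fin top S [[416.1 230.5  48. ]
 [434.2 184.3  48. ]
 [427.6 182.4  48. ]
 [409.4 226.8  48. ]]
dish T [447.9 122.1  18. ]
dish S [442.3 120.   18. ]
pump T [ 573.2 -110.4  198. ]
pump S [ 570.6 -110.7  198. ]
tri [ 573.6 -110.3  195.4    1.3]
T28 farin0 [517.3 -77.3  28. ]
T28 farin1 [ 524.4 -175.3   28. ]
T28 nearin0 [410.1 -94.1  28. ]
T28 nearin1 [ 422.4 -184.6   28. ]
T28 nearout0 [396.  -94.8  28. ]
T28 nearout1 [ 409.1 -198.9   28. ]
T28 stopin0 [ 521.3 -175.2   28. ]
T28 stopin1 [ 424.2 -186.4   28. ]
T28 stopout0 [ 536.7 -186.8   28. ]
T28 stopout1 [ 413.8 -201.5   28. ]
S28 nearout0 [396.6 -92.8  28. ]
S28 nearout1 [ 409.4 -201.4   28. ]
S28 nearin0 [407.1 -97.5  28. ]
S28 nearin1 [ 417.6 -196.2   28. ]
S28 farin0 [513.3 -79.1  28. ]
S28 farin1 [ 522.3 -175.6   28. ]
S28 stopout0 [ 532.7 -183.8   28. ]
S28 stopin0 [ 520.2 -176.5   28. ]
jar [570.8 -24.1  66. ]
wash T [ 355.1 -262.9  180. ]
wash S [ 350.3 -267.3  180. ]
bottle base S [ 570.4 -113.3    0. ]
```

```bash
cat > st.py <<'E'
from station import r
import numpy as np
from scipy.spatial.transform import Rotation as R
s=r.get_state();q=s["ee_rot"];M=R.from_quat([q[1],q[2],q[3],q[0]]).as_matrix()
print(round(s["clock"],2),s["position"].round(1),"toolx",M[:,0].round(3),"jaw yaw",np.degrees(np.arctan2(M[1,1],M[0,1])).round(2),"F",s["wrist_force"].round(1),"M",s["ft_torque"].round(2),"w",round(s["gripper_width"],1),"q",s["q"].round(2),r.tips_ahead)
E
python3 st.py
```

```text
0.1 [123.1 510.1 241.9] toolx [-0.    -0.001 -1.   ] jaw yaw 76.43 F [-0.7  0.3 -0.1] M [-0.02 -0.02  0.01] w 85.6 q [ 1.18  0.26 -0.05  1.26  0.    1.42] 11.0
```

Call:
servo_tool(commands=[{"offset": [1.98,-1.98,-0.8],"rot": [0,0,-4.03],"hand": 1},{"offset": [1.98,-1.98,-0.8],"rot": [0,0,-4.03],"hand": 1},{"offset": [1.98,-1.98,-0.8],"rot": [0,0,-4.03],"hand": 1},{"offset": [1.98,-1.98,-0.8],"rot": [0,0,-4.03],"hand": 1},{"offset": [1.98,-1.98,-0.8],"rot": [0,0,-4.03],"hand": 1}])

```text
clock: 0.52
position: [222.7, 410.2, 201.7]
ee_rot: [0.676, 0.206, 0.676, -0.206]
wrist_force: [1.3, 1.2, -0.6]
gripper_width: 85.5
```

Call:
servo_tool(commands=[{"offset": [1.98,-1.98,-0.8],"rot": [0,0,-4.03],"hand": 1},{"offset": [1.98,-1.98,-0.8],"rot": [0,0,-4.03],"hand": 1},{"offset": [1.98,-1.98,-0.8],"rot": [0,0,-4.03],"hand": 1},{"offset": [1.98,-1.98,-0.8],"rot": [0,0,-4.03],"hand": 1},{"offset": [1.98,-1.98,-0.8],"rot": [0,0,-4.03],"hand": 1}])

```text
clock: 0.93
position: [321.8, 311.2, 161.8]
ee_rot: [0.63, 0.321, 0.63, -0.321]
wrist_force: [0.7, 1.2, -0.2]
gripper_width: 85.1
```

Call:
servo_tool(commands=[{"offset": [1.98,-1.98,-0.8],"rot": [0,0,-4.03],"hand": 1},{"offset": [1.98,-1.98,-0.8],"rot": [0,0,-4.03],"hand": 1},{"offset": [1.98,-1.98,-0.8],"rot": [0,0,-4.03],"hand": 0.6},{"offset": [1.98,-1.98,-0.8],"rot": [0,0,-4.03],"hand": 0.6},{"offset": [1.98,-1.98,-0.8],"rot": [0,0,-4.03],"hand": 0.6}])

```text
clock: 1.35
position: [420.8, 212.1, 121.8]
ee_rot: [0.564, 0.427, 0.564, -0.427]
wrist_force: [0.3, 0.6, -0.1]
gripper_width: 52.4
```

```bash
python3 st.py
```

```text
1.35 [420.8 212.1 121.8] toolx [-0. -0. -1.] jaw yaw 15.78 F [ 0.3  0.6 -0.1] M [-0.01  0.   -0.01] w 52.4 q [ 0.29  0.25 -0.42  0.91 -0.    1.59] 11.0
```

Call:
servo_tool(commands=[{"offset": [-0.06,0.02,-2.3],"rot": [0,0,0],"hand": 0.6},{"offset": [0,0,-2.3],"rot": [0,0,0],"hand": 0.6},{"offset": [0,0,-2.3],"rot": [0,0,0],"hand": 0.6},{"offset": [0,0,-1.7],"rot": [0,0,0],"hand": 0.6},{"offset": [0,0,-0.9],"rot": [0,0,0],"hand": 0.6}])

```text
clock: 1.77
position: [418.5, 213.1, 25.4]
ee_rot: [0.564, 0.425, 0.565, -0.426]
wrist_force: [0.8, -0.2, 1.5]
gripper_width: 51.0
```

```bash
python3 - <<'E'
from station import imaging
from h import *
for n in("top","side"): pickle.dump(imaging.snapshot(n),open(n+"1.pkl","wb"))
crop(load("side1"),170,170,270,180,2.95,"pics/s1.png")
E
python3 st.py
```

```text
1.87 [418.7 213.3  26.2] toolx [-0.002 -0.001 -1.   ] jaw yaw 15.98 F [ 0.8 -0.1  0.6] M [0.06 0.02 0.05] w 51.1 q [ 0.3   0.35 -0.57  0.65  0.    1.59] 11.0
```

View pics/s1.png

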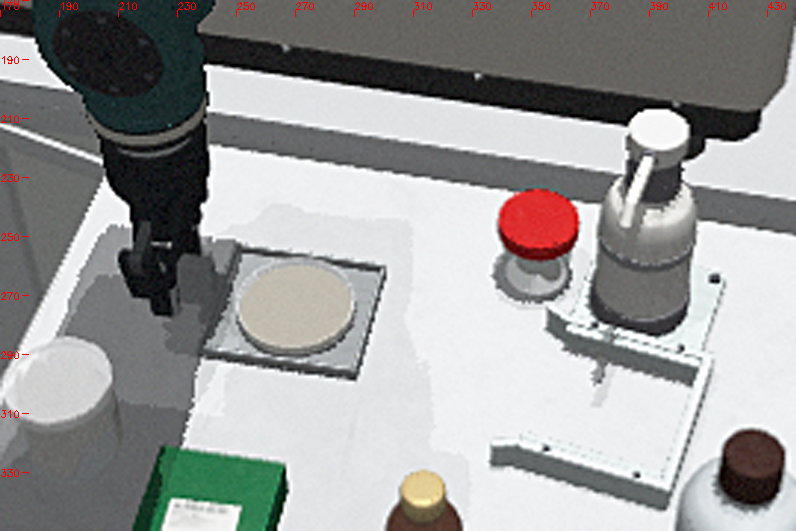

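The side crop shows the fingers straddling the fin, with the tips near (222,272) and the tray undisturbed. Closing on the fin now.

Call:
servo_tool(commands=[{"offset": [0,0,0],"rot": [0,0,0],"hand": 0.3},{"offset": [0,0,0],"rot": [0,0,0],"hand": 0.15},{"offset": [0,0,0],"rot": [0,0,0],"hand": 0},{"offset": [0,0,0],"rot": [0,0,0],"hand": 0},{"offset": [0,0,0],"rot": [0,0,0],"hand": 0}], squeeze=40)

```text
clock: 2.28
position: [420.3, 213.8, 28.3]
ee_rot: [0.565, 0.426, 0.564, -0.425]
wrist_force: [-0.3, 0.4, 7.7]
gripper_width: 13.7
```

```bash
python3 st.py
python3 - <<'E'
import numpy as np
B=np.array([464.5,-122.]);b=np.radians(96.5)
y=np.array([np.cos(b),np.sin(b)]);
for d in(140,80,0): print(d,(B+(94+d)*y).round(1))
E
```

```text
2.28 [420.3 213.8  28.3] toolx [ 0.002  0.001 -1.   ] jaw yaw 15.99 F [-0.3  0.4  7.7] M [-0.09  0.11  0.12] w 13.7 q [ 0.3   0.35 -0.57  0.65  0.    1.59] 11.0
140 [438.  110.5]
80 [444.8  50.9]
0 [453.9 -28.6]
```

Call:
servo_tool(commands=[{"offset": [0,0,0.1],"rot": [0,0,0],"hand": 0},{"offset": [0.1,-0.4,0],"rot": [0,0,-0.5],"hand": 0},{"offset": [0.15,-0.8,0],"rot": [0,0,-0.9],"hand": 0},{"offset": [0.2,-1.1,0],"rot": [0,0,-1],"hand": 0},{"offset": [0.2,-1.1,0],"rot": [0,0,-1],"hand": 0}])

```text
clock: 2.7
position: [426.2, 178.5, 28.3]
ee_rot: [0.551, 0.443, 0.551, -0.443]
wrist_force: [0.6, 2.2, -1.0]
gripper_width: 13.6
```

Call:
servo_tool(commands=[{"offset": [0.2,-1.1,0],"rot": [0,0,-1],"hand": 0},{"offset": [0.2,-1.1,0],"rot": [0,0,-1],"hand": 0},{"offset": [0.2,-1.1,0],"rot": [0,0,-1],"hand": 0},{"offset": [0.2,-1.1,0],"rot": [0,0,-1],"hand": 0},{"offset": [0.2,-1.1,0],"rot": [0,0,-1],"hand": 0}])

```text
clock: 3.12
position: [436.3, 123.3, 28.3]
ee_rot: [0.531, 0.466, 0.532, -0.466]
wrist_force: [0.5, 3.1, -1.2]
gripper_width: 13.3
```

Call:
servo_tool(commands=[{"offset": [0.2,-1.1,0],"rot": [0,0,-1],"hand": 0},{"offset": [0.1,-0.4,0],"rot": [0,0,-0.1],"hand": 0},{"offset": [0,0,0],"rot": [0,0,0],"hand": 0},{"offset": [0,0,0],"rot": [0,0,0],"hand": 0},{"offset": [0,0,0],"rot": [0,0,0],"hand": 0}])

```text
clock: 3.53
position: [439.1, 109.5, 28.3]
ee_rot: [0.528, 0.471, 0.527, -0.471]
wrist_force: [0.4, -4.1, 1.0]
gripper_width: 13.1
```

```bash
python3 st.py
python3 - <<'E'
from station import imaging
from h import *
for n in("top","side"): pickle.dump(imaging.snapshot(n),open(n+"2.pkl","wb"))
crop(load("top2"),230,185,190,130,4.2,"pics/t2.png")
E
```

```text
3.53 [439.1 109.5  28.3] toolx [ 0.    -0.001 -1.   ] jaw yaw 6.49 F [ 0.4 -4.1  1. ] M [-0.63 -0.12  0.02] w 13.1 q [ 0.06  0.33 -0.61  0.63 -0.    1.52] 11.0
```

View pics/t2.png

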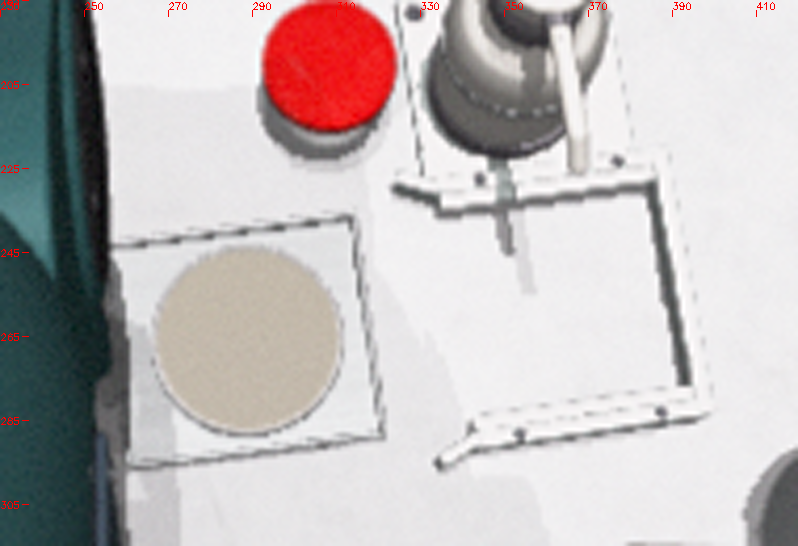

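Run:
```python
from h import *
T=load("top2");t=lambda x,y:(230+(x-1.6)/4.2,185+(y-1.6)/4.2)
def pr(n,v): print(n,np.round(v,1))
B=np.array([464.5,-122.]);a=np.radians(6.5);ex=np.array([np.cos(a),np.sin(a)]);ey=np.array([-ex[1],ex[0]])
def loc(p,z): v=onz(T,t(*p),z)[:2]-B; return np.array([v@ex,v@ey])
for n,p,z in [("tray far front",(354,215),12),("tray near front",(385,437),12),("tray far back",(112,245),12),("tray near back",(130,467),12),
 ("dish",(249,340),18),("mouth far tip",(394,187),28),("mouth near tip",(438,465),28),("far lip0",(440,207),28),("far lip1",(652,183),28),("far bot0",(440,215),0),("far bot1",(652,192),0),
 ("near in0",(475,420),28),("near in1",(688,388),28),("near out0",(472,452),28),("near out1",(710,417),28),("stop top0",(652,185),28),("stop top1",(682,388),28),("stop bot0",(662,188),0),("stop bot1",(690,383),0),("jarlid",(329,65),66)]: pr(n,loc(p,z))
```

```text
tray far front [55.5 80.3]
tray near front [-52.4  79.7]
tray far back [ 55.3 197.2]
tray near back [-51.4 200.4]
dish [  0.6 137.6]
mouth far tip [63.3 60.6]
mouth near tip [-70.   57.9]
far lip0 [51.  40.2]
far lip1 [ 50.1 -62.1]
far bot0 [52.8 38. ]
far bot1 [ 51.4 -67.1]
near in0 [-51.4  38. ]
near in1 [-49.3 -63.5]
near out0 [-66.   41.4]
near out1 [-64.2 -71.7]
stop top0 [ 49.1 -61.9]
stop top1 [-49.  -60.7]
stop bot0 [ 52.7 -72.3]
stop bot1 [-44.2 -70.6]
jarlid [115.9  85.6]
```

Bay frame confirmed: the lips measure ±50 mm and the stop is at y −61. The tray sits 1.7 mm to +x with its front edge 142 mm out, so I'll correct that and slide it in.

Call:
servo_tool(commands=[{"offset": [-0.1,-0.4,0],"rot": [0,0,0],"hand": 0},{"offset": [0.04,-0.8,0],"rot": [0,0,0],"hand": 0},{"offset": [0.11,-1.0,0],"rot": [0,0,0],"hand": 0},{"offset": [0.11,-1.0,0],"rot": [0,0,0],"hand": 0},{"offset": [0.11,-1.0,0],"rot": [0,0,0],"hand": 0}])

```text
clock: 4.05
position: [441.7, 66.9, 28.3]
ee_rot: [0.527, 0.471, 0.528, -0.471]
wrist_force: [-0.2, 3.9, 2.2]
gripper_width: 13.2
```

Call:
servo_tool(commands=[{"offset": [0.07,-0.6,0],"rot": [0,0,0],"hand": 0},{"offset": [0.07,-0.6,0],"rot": [0,0,0],"hand": 0},{"offset": [0.07,-0.6,0],"rot": [0,0,0],"hand": 0},{"offset": [0.07,-0.6,0],"rot": [0,0,0],"hand": 0},{"offset": [0.07,-0.6,0],"rot": [0,0,0],"hand": 0}])

```text
clock: 4.47
position: [445.3, 37.1, 28.3]
ee_rot: [0.527, 0.471, 0.528, -0.471]
wrist_force: [-0.6, 5.1, 3.4]
gripper_width: 13.5
```

```bash
cat >> st.py <<'E'
a=np.radians(6.5);v=s["position"][:2]-np.array([464.5,-122.]);print("tcp in bay x,y",v@[np.cos(a),np.sin(a)],v@[-np.sin(a),np.cos(a)])
E
python3 st.py
```

```text
4.47 [445.3  37.1  28.3] toolx [ 0.  0. -1.] jaw yaw 6.49 F [-0.6  5.1  3.4] M [0.98 0.01 0.03] w 13.5 q [-0.1   0.32 -0.63  0.63  0.    1.36] 11.0
tcp in bay x,y -1.055084533928575 160.2502220785956
```

Call:
servo_tool(commands=[{"offset": [0.07,-0.6,0],"rot": [0,0,0],"hand": 0},{"offset": [0.07,-0.6,0],"rot": [0,0,0],"hand": 0},{"offset": [0.07,-0.6,0],"rot": [0,0,0],"hand": 0},{"offset": [0.07,-0.6,0],"rot": [0,0,0],"hand": 0},{"offset": [0.07,-0.6,0],"rot": [0,0,0],"hand": 0}])

```text
clock: 4.88
position: [448.7, 7.2, 28.3]
ee_rot: [0.527, 0.471, 0.528, -0.471]
wrist_force: [0.0, 6.5, 4.5]
gripper_width: 13.6
```

Call:
servo_tool(commands=[{"offset": [0.07,-0.6,0],"rot": [0,0,0],"hand": 0},{"offset": [0.07,-0.6,0],"rot": [0,0,0],"hand": 0},{"offset": [0.07,-0.6,0],"rot": [0,0,0],"hand": 0},{"offset": [0.07,-0.6,0],"rot": [0,0,0],"hand": 0},{"offset": [0.03,-0.3,0],"rot": [0,0,0],"hand": 0}])

```text
clock: 5.3
position: [451.9, -20.0, 28.3]
ee_rot: [0.527, 0.471, 0.528, -0.471]
wrist_force: [-0.1, 6.4, 5.7]
gripper_width: 13.6
```

Call:
servo_tool(commands=[{"offset": [0.01,-0.1,0],"rot": [0,0,0],"hand": 0},{"offset": [0.01,-0.1,0],"rot": [0,0,0],"hand": 0},{"offset": [0.01,-0.1,0],"rot": [0,0,0],"hand": 0},{"offset": [0.01,-0.1,0],"rot": [0,0,0],"hand": 0},{"offset": [0.01,-0.1,0],"rot": [0,0,0],"hand": 0}])

```text
clock: 5.72
position: [452.3, -24.3, 28.3]
ee_rot: [0.527, 0.471, 0.528, -0.471]
wrist_force: [0.1, 5.4, 4.6]
gripper_width: 13.3
```

```bash
python3 st.py
```

```text
5.72 [452.3 -24.3  28.3] toolx [-0.  0. -1.] jaw yaw 6.5 F [0.1 5.4 4.6] M [1.11 0.03 0.01] w 13.3 q [-0.23  0.33 -0.61  0.63  0.    1.22] 11.0
tcp in bay x,y -1.0844463577456676 98.43307658954353
```

Still no contact with the stop, so I'll continue slowly.

Call:
servo_tool(commands=[{"offset": [0.01,-0.1,0],"rot": [0,0,0],"hand": 0},{"offset": [0.01,-0.1,0],"rot": [0,0,0],"hand": 0},{"offset": [0.01,-0.1,0],"rot": [0,0,0],"hand": 0},{"offset": [0.01,-0.1,0],"rot": [0,0,0],"hand": 0},{"offset": [0.01,-0.1,0],"rot": [0,0,0],"hand": 0}])

```text
clock: 6.13
position: [452.7, -29.3, 28.3]
ee_rot: [0.527, 0.471, 0.528, -0.471]
wrist_force: [-0.5, 6.0, 4.2]
gripper_width: 13.5
```

Call:
servo_tool(commands=[{"offset": [0.01,-0.06,0],"rot": [0,0,0],"hand": 0},{"offset": [0.01,-0.06,0],"rot": [0,0,0],"hand": 0},{"offset": [0.01,-0.06,0],"rot": [0,0,0],"hand": 0},{"offset": [0.01,-0.06,0],"rot": [0,0,0],"hand": 0},{"offset": [0.01,-0.06,0],"rot": [0,0,0],"hand": 0}])

```text
clock: 6.55
position: [453.2, -32.2, 28.3]
ee_rot: [0.527, 0.471, 0.528, -0.471]
wrist_force: [-1.9, 6.1, 5.6]
gripper_width: 13.3
```

Call:
servo_tool(commands=[{"offset": [0.01,-0.06,0],"rot": [0,0,0],"hand": 0},{"offset": [0.01,-0.06,0],"rot": [0,0,0],"hand": 0},{"offset": [0,-0.06,0],"rot": [0,0,0],"hand": 0},{"offset": [0,-0.06,0],"rot": [0,0,0],"hand": 0},{"offset": [0,-0.06,0],"rot": [0,0,0],"hand": 0}])

```text
clock: 6.97
position: [452.8, -33.4, 28.3]
ee_rot: [0.526, 0.472, 0.529, -0.469]
wrist_force: [-3.0, 26.0, 13.7]
gripper_width: 13.4
```

```bash
python3 st.py
python3 - <<'E'
from station import imaging
from h import *
for n in("top","side"): pickle.dump(imaging.snapshot(n),open(n+"3.pkl","wb"))
a=cv2.resize(load("top3")["frame"][200:310,290:415],None,fx=3.2,fy=3.2,interpolation=cv2.INTER_CUBIC)
b=cv2.resize(load("side3")["frame"][240:350,300:425],None,fx=3.2,fy=3.2,interpolation=cv2.INTER_CUBIC)
cv2.imwrite("pics/c3.png",np.hstack([a,b]))
E
```

```text
6.97 [452.8 -33.4  28.3] toolx [-0.001  0.005 -1.   ] jaw yaw 6.57 F [-3.  26.  13.7] M [4.64 0.46 0.2 ] w 13.4 q [-0.26  0.33 -0.61  0.64  0.    1.2 ] 11.0
tcp in bay x,y -1.5790722026514477 89.37569836629095
```

View pics/c3.png

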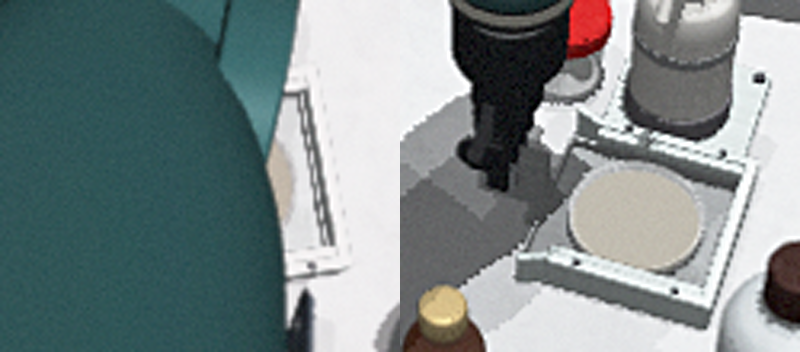

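The tray met the stop with a 26 N reaction, and the side view shows its front rim against the stop with the dish inside. Releasing now and rising straight up.

Call:
servo_tool(commands=[{"offset": [0,0.05,0],"rot": [0,0,0],"hand": 0},{"offset": [0,0,0],"rot": [0,0,0],"hand": 0.25},{"offset": [0,0,0],"rot": [0,0,0],"hand": 0.5},{"offset": [0,0,0],"rot": [0,0,0],"hand": 0.5},{"offset": [0,0,0],"rot": [0,0,0],"hand": 0.5}])

```text
clock: 7.48
position: [453.6, -35.3, 28.2]
ee_rot: [0.528, 0.471, 0.527, -0.471]
wrist_force: [0.1, -0.2, 0.6]
gripper_width: 42.8
```

Call:
servo_tool(commands=[{"offset": [0,0,0.8],"rot": [0,0,0],"hand": 0.5},{"offset": [0,0,2],"rot": [0,0,0],"hand": 0.5},{"offset": [0,0,3],"rot": [0,0,0],"hand": 0.5},{"offset": [0,0,3],"rot": [0,0,0],"hand": 0.5},{"offset": [0,0,3],"rot": [0,0,0],"hand": 0.2}])

```text
clock: 7.9
position: [453.1, -35.0, 148.2]
ee_rot: [0.527, 0.471, 0.527, -0.471]
wrist_force: [1.8, 0.6, 0.2]
gripper_width: 32.0
```

Call:
servo_tool(commands=[{"offset": [0,0,3],"rot": [0,0,0],"hand": 0},{"offset": [0,0,3],"rot": [0,0,0],"hand": 0},{"offset": [0,0,3],"rot": [0,0,0],"hand": 0},{"offset": [0,0,0],"rot": [0,0,0],"hand": 0},{"offset": [0,0,0],"rot": [0,0,0],"hand": 0}])

```text
clock: 8.32
position: [454.1, -35.2, 238.0]
ee_rot: [0.528, 0.471, 0.526, -0.471]
wrist_force: [-0.2, 0.2, -0.7]
gripper_width: -0.2
```

```bash
python3 st.py
python3 - <<'E'
from station import imaging
from h import *
for n in("top","side"): pickle.dump(imaging.snapshot(n),open(n+"4.pkl","wb"))
a=cv2.resize(load("top4")["frame"][150:310,290:415],None,fx=3.2,fy=3.2,interpolation=cv2.INTER_CUBIC)
b=cv2.resize(load("side4")["frame"][190:350,300:425],None,fx=3.2,fy=3.2,interpolation=cv2.INTER_CUBIC)
cv2.imwrite("pics/c4.png",np.hstack([a,b]))
E
```

```text
8.32 [454.1 -35.2 238. ] toolx [ 0.003 -0.001 -1.   ] jaw yaw 6.47 F [-0.2  0.2 -0.7] M [0.02 0.01 0.02] w -0.2 q [-0.26  0.14 -0.22  1.21 -0.    1.2 ] 11.0
tcp in bay x,y -0.4775900951247163 87.38675254319958
```

View pics/c4.png

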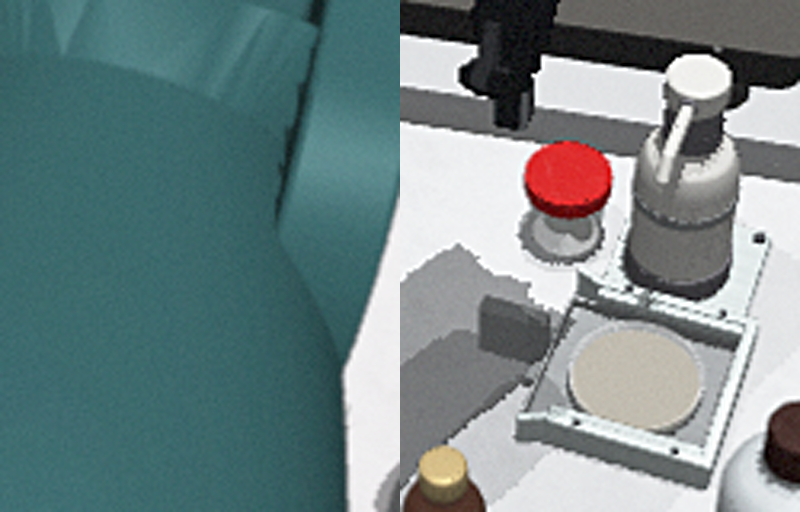

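The side crop shows the tray home: its front rim is on the stop, the +y end is at the mouth, the fin is upright and the dish is inside. The cap is up. Moving over the pump now.

Call:
servo_tool(commands=[{"offset": [2.39,-1.5,0],"rot": [0,0,0],"hand": 0},{"offset": [2.39,-1.5,0],"rot": [0,0,0],"hand": 0},{"offset": [2.39,-1.5,0],"rot": [0,0,0],"hand": 0},{"offset": [2.39,-1.5,0],"rot": [0,0,0],"hand": 0},{"offset": [2.36,-1.48,0],"rot": [0,0,0],"hand": 0}])

```text
clock: 8.83
position: [573.2, -110.4, 234.9]
ee_rot: [0.527, 0.471, 0.528, -0.471]
wrist_force: [-0.3, 0.0, 0.0]
gripper_width: 0.1
```

Call:
servo_tool(commands=[{"offset": [0,0,-0.5],"rot": [0,0,0],"hand": 0},{"offset": [0,0,-0.5],"rot": [0,0,0],"hand": 0},{"offset": [0,0,-0.5],"rot": [0,0,0],"hand": 0},{"offset": [0,0,-0.3],"rot": [0,0,0],"hand": 0},{"offset": [0,0,0],"rot": [0,0,0],"hand": 0}])

```text
clock: 9.25
position: [571.8, -109.1, 217.6]
ee_rot: [0.527, 0.471, 0.528, -0.471]
wrist_force: [-0.2, 0.6, 0.2]
gripper_width: 0.2
```

```bash
python3 st.py
python3 - <<'E'
from station import imaging
from h import *
pickle.dump(imaging.snapshot("side"),open("side5.pkl","wb"))
crop(load("side5"),320,150,130,110,5,"pics/c5.png")
print(proj(load("side5"),[[573.3,-110,198],[573.3,-110,209]]))
E
```

```text
9.25 [ 571.8 -109.1  217.6] toolx [-0.001  0.    -1.   ] jaw yaw 6.5 F [-0.2  0.6  0.2] M [ 0.03 -0.01 -0.03] w 0.2 q [-0.33  0.37  0.04  1.25 -0.    1.13] 11.0
tcp in bay x,y 108.01902013781817 0.6444357122640554
[[392.63369904 212.60398853]
 [393.08232933 208.73762634]]
```

View pics/c5.png

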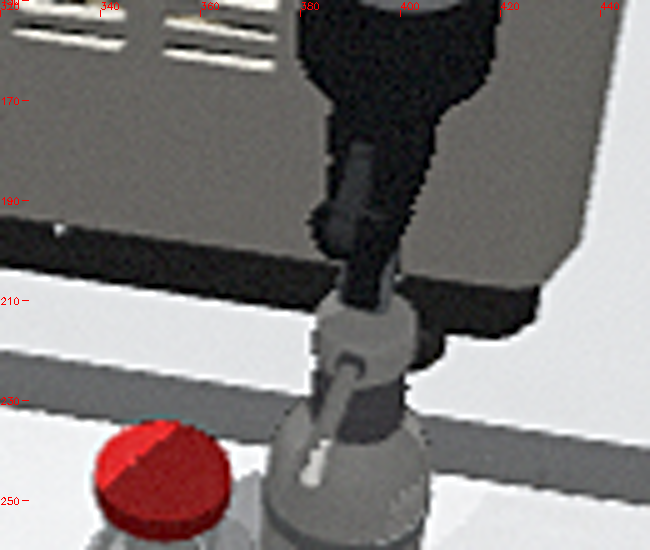

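The tips are at (393,211), centred just above the cap top. Pressing now.

Call:
servo_tool(commands=[{"offset": [0.1,-0.1,-0.4],"rot": [0,0,0],"hand": 0},{"offset": [0,0,-0.3],"rot": [0,0,0],"hand": 0},{"offset": [0,0,-0.2],"rot": [0,0,0],"hand": 0},{"offset": [0,0,-0.2],"rot": [0,0,0],"hand": 0},{"offset": [0,0,-0.2],"rot": [0,0,0],"hand": 0}])

```text
clock: 9.72
position: [573.7, -110.7, 205.3]
ee_rot: [0.528, 0.471, 0.527, -0.471]
wrist_force: [-2.1, 0.3, 5.0]
gripper_width: -0.3
```

Call:
servo_tool(commands=[{"offset": [0,0,-0.2],"rot": [0,0,0],"hand": 0},{"offset": [0,0,-0.2],"rot": [0,0,0],"hand": 0},{"offset": [0,0,-0.2],"rot": [0,0,0],"hand": 0},{"offset": [0,0,-0.1],"rot": [0,0,0],"hand": 0},{"offset": [0,0,0],"rot": [0,0,0],"hand": 0}])

```text
clock: 10.13
position: [573.7, -110.7, 198.5]
ee_rot: [0.528, 0.471, 0.527, -0.471]
wrist_force: [-2.0, 0.6, 8.7]
gripper_width: 0.0
```

Call:
servo_tool(commands=[{"offset": [0,0,-0.15],"rot": [0,0,0],"hand": 0},{"offset": [0,0,-0.1],"rot": [0,0,0],"hand": 0},{"offset": [0,0,-0.1],"rot": [0,0,0],"hand": 0},{"offset": [0,0,-0.05],"rot": [0,0,0],"hand": 0},{"offset": [0,0,0],"rot": [0,0,0],"hand": 0}])

```text
clock: 10.55
position: [573.7, -110.7, 195.0]
ee_rot: [0.528, 0.471, 0.527, -0.471]
wrist_force: [-4.3, 1.8, 11.5]
gripper_width: 0.1
```

The cap is at its end: 11.5 N at about 14 mm of travel. Letting it up and backing away upwards and to the side.

Call:
servo_tool(commands=[{"offset": [0,0,0.5],"rot": [0,0,0],"hand": 0},{"offset": [0,0,0.5],"rot": [0,0,0],"hand": 0},{"offset": [0,0,1],"rot": [0,0,0],"hand": 0},{"offset": [0,0,2],"rot": [0,0,0],"hand": 0},{"offset": [0,0,2],"rot": [0,0,0],"hand": 0}])

```text
clock: 10.97
position: [573.4, -110.6, 254.4]
ee_rot: [0.527, 0.471, 0.528, -0.471]
wrist_force: [0.5, 1.1, -0.0]
gripper_width: -0.3
```

Call:
servo_tool(commands=[{"offset": [-1,3,1],"rot": [0,0,0],"hand": 0},{"offset": [-1,3.5,0],"rot": [0,0,0],"hand": 0},{"offset": [-1,3.5,0],"rot": [0,0,0],"hand": 0},{"offset": [-1,3.5,0],"rot": [0,0,0],"hand": 0},{"offset": [-1,3.5,0],"rot": [0,0,0],"hand": 0}])

```text
clock: 11.38
position: [523.1, 60.6, 264.2]
ee_rot: [0.527, 0.471, 0.527, -0.471]
wrist_force: [0.6, -0.2, 0.7]
gripper_width: 0.1
```

Call:
servo_tool(commands=[{"offset": [-1,3.5,0],"rot": [0,0,0],"hand": 0},{"offset": [-1,3.5,0],"rot": [0,0,0],"hand": 0},{"offset": [-1,3.5,0],"rot": [0,0,0],"hand": 0},{"offset": [-1,3.5,0],"rot": [0,0,0],"hand": 0},{"offset": [0,0,0],"rot": [0,0,0],"hand": 0}])

```text
clock: 11.8
position: [481.9, 203.8, 264.2]
ee_rot: [0.528, 0.47, 0.529, -0.47]
wrist_force: [1.4, 0.1, 0.9]
gripper_width: -0.1
```

```bash
python3 st.py
python3 - <<'E'
from station import imaging
from h import *
for n in("top","side"): pickle.dump(imaging.snapshot(n),open(n+"6.pkl","wb"))
crop(load("top6"),290,155,190,140,4.2,"pics/c6.png")
crop(load("side6"),300,190,160,160,3.6,"pics/d6.png")
E
```

```text
11.8 [481.9 203.8 264.2] toolx [-0.     0.001 -1.   ] jaw yaw 6.73 F [1.4 0.1 0.9] M [ 0.01 -0.06  0.02] w -0.1 q [ 0.24  0.25 -0.    1.32  0.    1.7 ] 11.0
tcp in bay x,y 54.17971702944948 321.77367053449257
```

View pics/c6.png

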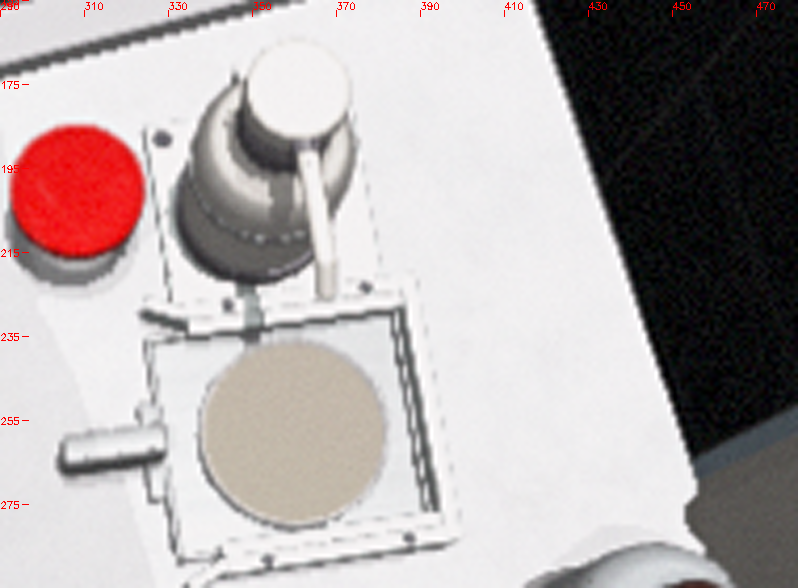

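View pics/d6.png

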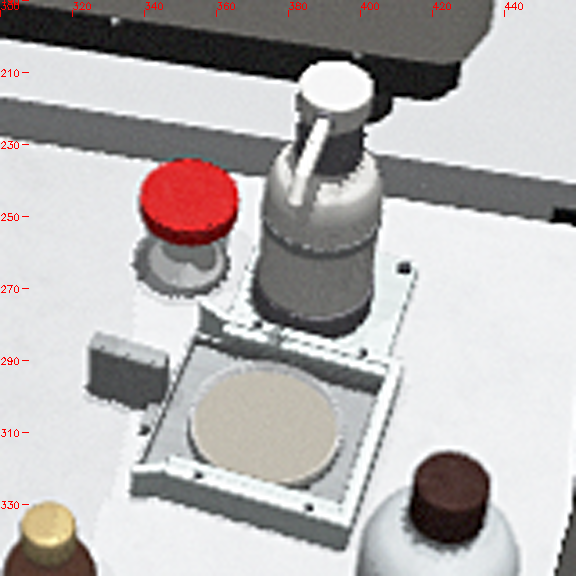

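Top view: the tray's back corners are at crop (147,342) and (181,560), the cap is at (361,177) as before, and the jar has not moved. I'll make a numeric check of the home position.

Run:
```python
from h import *
T=load("top6");t=lambda x,y:(290+(x-1.6)/4.2,155+(y-1.6)/4.2)
B=np.array([464.5,-122.]);a=np.radians(6.5);ex=np.array([np.cos(a),np.sin(a)]);ey=np.array([-ex[1],ex[0]])
for n,p,z in [("back far",(147,342),12),("back near",(181,560),12),("dish",(292,434),18),("stop top0",(402,308),28),("stop top1",(432,513),28),("fin end",(62,450),48),("cap",(297,91),198)]:
    v=onz(T,t(*p),z)[:2]-B;print(n,(v@ex).round(1),(v@ey).round(1))
def cap(n):
    s=load(n);R=s["frame"].astype(int);m=((R[...,2]>150)&(R[...,1]<60)).astype(np.uint8);k=cv2.moments(m);return k["m10"]/k["m00"],k["m01"]/k["m00"]
print("jar lid px",cap("top0"),cap("top6"))
```

```text
back far 52.4 58.8
back near -53.9 57.0
dish -1.7 -3.2
stop top0 50.5 -63.1
stop top1 -48.6 -61.7
fin end -0.3 107.2
cap 109.3 -0.3
jar lid px (309.56052631578945, 202.91973684210527) (309.12598425196853, 202.50787401574803)
```

```bash
python3 -c "
from station import r
print(r.sign_off(), r.get_state()['clock'])"
```

```text
the job is handed in; nothing more can be done
the job is handed in; nothing more can be done
```

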